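# Pin the swivel lid back on the salt box

### The arm

A 6-joint arm with a two-finger parallel gripper is mounted at the origin on a cart in front of the work surface, level with it; the furniture and walls round the work are solid. World frame = base frame: x ahead of the robot, y to its left, z up, the work surface at z = 0. Lengths are in m, angles in degrees, forces in N, time in s.
With the tool pointing down it reaches from about 0.4 to 0.825 m from the base axis. Payload 7 kg.
Tool frame: the origin (TCP) lies on the centre line of the jaws, within the pads' length; the fingertips stand 14 mm ahead of it and the grasp point (between the pads) lies 5 mm behind it; z points along the fingers, y is the line along which they close (so a half turn about z gives the same grasp; the last joint's range is limited). The gripper opens to 88 mm and grips with 3 to 60 N. Pads are 19 mm wide; open, the fingers measure 130 mm over their backs; the gripper's body (78 mm by 193 mm) begins 47 mm behind the grasp point.
Start: joints at [-59.983, 20.546, 0.682, 0, -70.136, -16.507], TCP at [0.158, -0.656, 0.241] pointing down, gripper open.
Joint ranges: [-176.03, 176.03], [-82.01, 121.73], [-58.28, 71.71], [-173.87, 95.51], [-174.79, -0.11], [-173.66, 173.66]. Speed limits (degrees/s): [136.94, 136.94, 172.46, 180, 180, 180].

### API

Orientations are given as [roll, pitch, yaw] about the fixed x, y, z axes, in that order (R = Rz(yaw) Ry(pitch) Rx(roll)).
In Python, from plant import r gives the robot as it stands.
- The arm moves only by the tool send_rows, never from a script. Its argument "steps" is a list of rows, each an object with "dp": the shift along the tool's x, y, z in mm, a list of three; "roll": the turn about the tool's z in rad; "jaw": the opening in per cent of the stroke, from 0 (shut) to 100 (fully open). In form: [{"dp": [tx, ty, tz], "roll": roll, "jaw": jaw}, ...]. A call has 1 to 5 rows; each row is the pose to reach, as a shift and turn from the pose commanded when the call began, along the tool's axes at that moment; what a row does not reach only later rows make up. A row lasts 1/8 s, in which the tool goes at most 62.5 mm and 10.7 degrees, less where a joint would pass 70% of its speed; a pose out of reach is approached as far as the arm can. A call with a gripper value outside its range is refused whole. The fingers move at their own pace and stop on an object; "newtons" is the grip in N (left out, the last holds). Time passes only in rows, so rows that repeat a pose let the fingers close. It gives the time, the measured TCP pose, the force, the opening and the grip force at its end, in the units of the state.
- r.get_state(): the state, without advancing time (a new reading comes with each control period).
- r.capture(name): name is "scene" or "top" or "wrist"; returns a dict with "image" (420x560x3 uint8, blue, green, red), "K" (3x3 intrinsics, pixels), "rvec" (rotation vector, rad) and "tvec" (3), from world to camera coordinates, as OpenCV has them. Camera axes: x right, y down, z forward; pixel columns grow to the right and rows downward; lengths in m; the calibration is good to about 2 mm. A picture is of the moment at which its call begins. There is no depth.
- r.close_job(): hands the job in; it is judged then, once.
The state is a dict: "time_s": time; "joints": joint angles; "qd": joint speeds; "joint_torque": joint torques, N m; "tcp_pos": TCP position; "eef_rot": TCP orientation; "contact_force": force on the tool from outside, world axes, zero at the start; "moment": the same for the moment, N m; "gripper_width": finger opening in m; "gripper_force": force on a finger pad.
Only numpy, scipy, OpenCV 4.12 (cv2) and the standard library are available. Lean on these libraries where they do the work, as an engineer would, in place of code of your own. Each camera call takes 0.05 s, during which the arm holds its last target. There are 200 camera calls.

### The job

The washed lid has been laid loosely on the salt box, over its hinge plate. Thread the hinge pin down through the lid's ear and on through the plate underneath, feeling gently for the plate's hidden hole without ever forcing the pin, until its head sits flush on the ear, while the lid still stands open; then swing the lid shut against its stop. Leave the things standing around where they are.

Things in the scene. Friction and masses are not known exactly. Their poses are not given: they have to be found in the camera images.
- salt_box: Fixed open wooden box, 150 mm (x) by 140 mm (y), rim 60 mm high; it does not move. Origin under the middle of its floor, z up. From its +y side two dark rails carry a steel hinge plate, 52 mm wide (x), 69 mm long (y), 12 mm thick, top level with the rim, clamped so that it does not yield to pushing.
- slot_end (a point): Inner end of the hinge plate's adjusting slot, on the plate's top face (box x = 0, y = 82, z = 60 mm; axes as the box's). The plate's vertical through hole, 10.2 mm wide with a barely broken edge, lies on the line from this point along the box's +y, 3 to 29 mm from it: where is not reported, and the lid's ear hides it, so it must be felt for.
- lid_stop (a point): Centre of the inner face of the wooden stop on the box's +x side (box x = 75, y = -40 mm), 10 mm above the rim; axes as the box's. The stop stands 20 mm above the rim. The lid is shut when its long +x edge meets it; the lid's axes are then parallel to the box's.
- lid: Loose wooden lid, 12 mm thick, 0.2 to 0.33 kg, flat on box rim and plate. Origin: centre of the hole in its 44 mm square steel ear, at the underside; z up. Hole 11 mm, through, 1.5 mm chamfer. Panel x -75 to 75, y -22 to -188 mm. Starts open, turned 0.34 to 0.62 rad clockwise (from above) from shut, knob end toward box -x; shuts counter-clockwise. A pin moved sideways in the ear drags it along.
- lid_knob (a point): Centre of the top of the lid's round wooden knob, 24 mm in diameter; its grip is 28 mm high and the top stands 34 mm above the lid's upper face, 150 mm from the lid's hole (lid x = 0, y = -150 mm).
- pin: Loose steel hinge pin, 0.08 kg, at first upright in its rest. Square head 22 by 22 mm, 34 mm high, sides along the pin's x and y. Origin: middle of the shoulder (underside of the head); z up. Below it a round shank, 9 mm thick, 34 mm long, its tip nearly square (0.5 mm chamfer). Seated, the shoulder lies on the lid's ear, 12 mm above the lid's origin.
- pin_rest: Fixed wooden block, 60 by 60 mm, 45 mm high, with a hole 11 mm wide and 40 mm deep in its top in which the pin stands, head up. Origin under its middle.
- salt_shaker: Bystander: salt shaker, 44 mm wide, 90 mm high; origin under its middle.
- mug_a: Bystander: striped mug, 80 by 114 by 89 mm high; origin under it.
- lemon_a: Bystander: lemon, 78 by 55 by 56 mm; origin under it.
Not all that is in view belongs to the job. Of the things shaped like the pin, the steel one is meant.

How it is judged:
By the outcome, as a careful person would: the job done as asked, in the order asked, and still so for the second after the job is handed in, with the robot touching nothing.
It also fails if it takes over 72 s, if anything falls off the work surface, if the arm or the gripper's body presses on something with over 40 N, if the wrist force passes 120 N, or if a joint passes its speed limit or range.

## Working session

There is one attempt and no reset: what is moved stays moved. The work goes in short steps, Python scripts to look and compute and a tool call to move; the robot and the scene stay as the last step left them, time stands still between calls to the robot, and variables do not carry over. Pictures are saved under pics/ and viewed, at most 10 in all, crops included, and the job is handed in when it is done.

Besides the shell and the picture viewer there is one more tool, called after "Emit:" as name([rows], argument=value, ...), one row to a line, values as JSON. send_rows: Moves the arm, as the interface text tells. Its arguments: {"type":"object","properties":{"steps":{"type":"array","items":{"type":"object","properties":{"dp":{"type":"array","items":{"type":"number"}},"roll":{"type":"number"},"jaw":{"type":"number"}}}},"newtons":{"type":"number"}},"required":["steps"]}

```bash
mkdir -p pics; ls; cat > h.py <<'E'
import numpy as np, cv2
from plant import r
def cap(n,f=None):
    c=r.capture(n)
    if f: cv2.imwrite('pics/'+f,c['image'])
    return c
def cast(c,u,v,z):
    R=cv2.Rodrigues(np.array(c['rvec'],float))[0]; t=np.array(c['tvec'],float).ravel()
    d=R.T@np.linalg.inv(np.array(c['K'],float))@np.array([u,v,1.]); o=-R.T@t
    return o+d*(z-o[2])/d[2]
def proj(c,p):
    return cv2.projectPoints(np.array(p,float).reshape(-1,1,3),np.array(c['rvec'],float),np.array(c['tvec'],float),np.array(c['K'],float),None)[0].reshape(-1,2)
E
python3 - <<'E'
from h import *
import pickle
cs={n:cap(n) for n in("scene","top")}
pickle.dump(cs,open('c0.pkl','wb'))
for n in cs: cv2.imwrite(f'pics/{n}0.png',cs[n]['image'])
s=r.get_state();print({k:np.round(v,4) for k,v in s.items()})
E
```

```text
pics
{'time_s': np.float64(0.1), 'joints': array([-5.99852e+01,  2.05877e+01,  6.41200e-01, -1.59000e-02,
       -7.01368e+01, -1.65067e+01]), 'qd': array([ 0.1029,  0.0091,  0.1003, -0.0014, -0.0207,  0.0199]), 'joint_torque': array([-1.60000e-03, -5.84165e+01,  2.93747e+01,  7.01550e+00,
        1.01000e-02, -1.00000e-04]), 'tcp_pos': array([ 0.1575, -0.6559,  0.2397]), 'eef_rot': array([ 1.799159e+02, -9.300000e-03, -1.664973e+02]), 'contact_force': array([-0.0704, -0.5748, -1.7833]), 'moment': array([ 0.0882,  0.051 , -0.0213]), 'gripper_force': np.float64(0.0), 'gripper_width': np.float64(0.0874)}
```

View pics/top0.png

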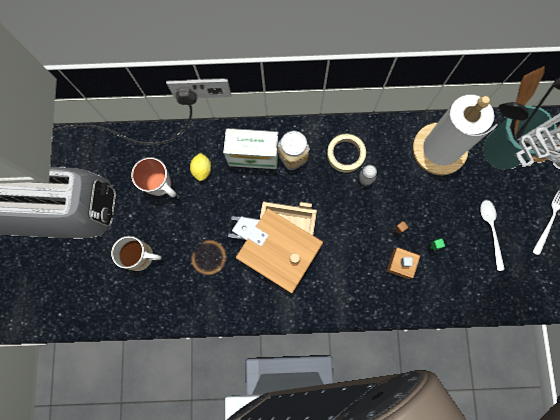

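View pics/scene0.png

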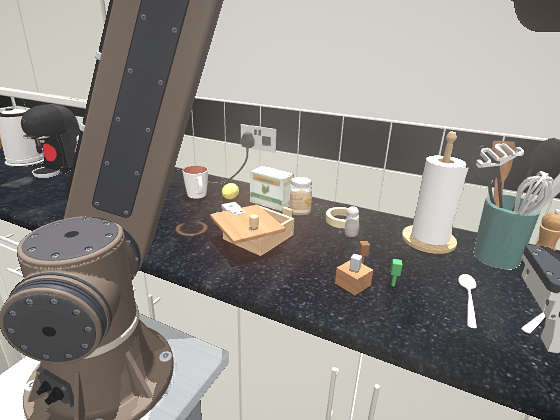

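Top view: the box is at about (285,235), the ear hole near (250,231) and the knob at (294,258). Pin candidates are the grey steel one in the block at (407,263), a brown one at (402,227) and a green one at (438,244). The grey one in the rest fits the description, so I'll check it in one crop.

```bash
python3 - <<'E'
from h import *
import pickle
cs=pickle.load(open('c0.pkl','rb'));c=cs['top'];im=c['image']
a=cv2.resize(im[190:300,220:330],None,fx=5,fy=5,interpolation=cv2.INTER_CUBIC)
b=cv2.resize(im[215:285,380:450],None,fx=3.4,fy=3.4,interpolation=cv2.INTER_CUBIC)
o=np.zeros((550,790,3),np.uint8);o[:,:550]=a;o[:238,551:789]=b[:238,:238]
cv2.imwrite('pics/crop0.png',o)
print('K',c['K'])
for n,u,v,z in [('pin',407,263,.079),('rest',404,264,.045),('brown',402,227,.02),('green',438,244,.02),('ear',250,231,.072),('knob',294,258,.106),('shaker',369,174,.09)]: print(n,cast(c,u,v,z).round(3))
E
```

```text
K [[478.76044587   0.         284.93925771]
 [  0.         478.76044587 206.40779647]
 [  0.           0.           1.        ]]
pin [ 0.457 -0.305  0.079]
rest [ 0.458 -0.306  0.045]
brown [ 0.557 -0.316  0.02 ]
green [ 0.509 -0.405  0.02 ]
ear [0.554 0.081 0.072]
knob [ 0.478 -0.027  0.106]
shaker [ 0.686 -0.227  0.09 ]
```

View pics/crop0.png

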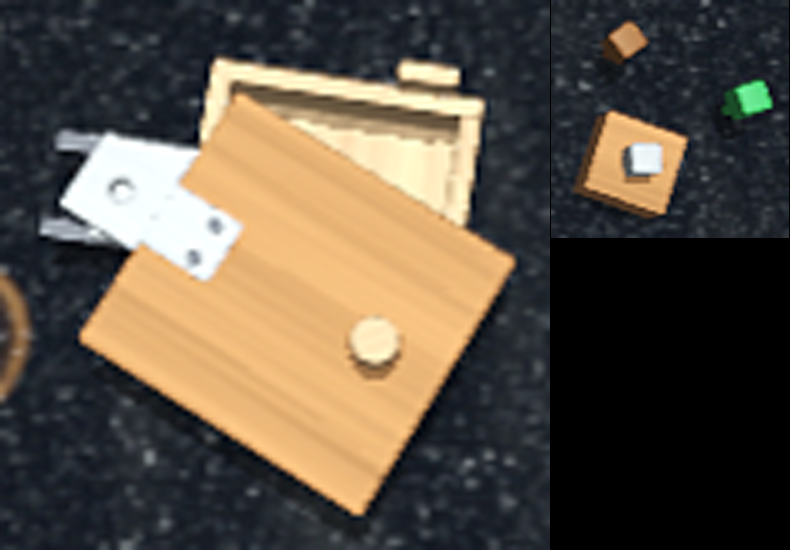

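The crop confirms the steel pin in the rest at (407,263). The ear hole is at crop (122,189), i.e. (244.4,227.8). Next I'll work out the geometry from the corners and the first move.

```bash
cat >> h.py <<'E'
def go(p,yaw=None):
    """dp(mm), roll(rad) from the measured pose to world p, yaw deg"""
    from scipy.spatial.transform import Rotation as Ro
    s=r.get_state();R=Ro.from_euler('xyz',s['eef_rot'],degrees=True).as_matrix()
    d=R.T@(np.array(p)-s['tcp_pos'])*1000
    w=0 if yaw is None else -np.radians((yaw-s['eef_rot'][2]+180)%360-180)
    print('t',round(float(s['time_s']),2),'dp',d.round(1),'roll',round(float(w),3),'rows',max(np.linalg.norm(d)/62.5,abs(w)/.187).round(1)); return d,w
E
python3 - <<'E'
from h import *
import pickle
cs=pickle.load(open('c0.pkl','rb'));c=cs['top']
f=lambda x,y,z:cast(c,220+(x-2)/5,190+(y-2)/5,z)
g=lambda x,y,z:cast(c,380+(x-551-1.2)/3.4,215+(y-1.2)/3.4,z)
A=f(213,62,.06);B=f(485,100,.06);
print('box rim',A,B,np.linalg.norm(A-B)); d=(A-B)[:2];byaw=np.degrees(np.arctan2(d[1],d[0]))-90;print('box yaw',byaw)
ex=np.array([np.cos(np.radians(byaw)),np.sin(np.radians(byaw))]);ey=np.array([-ex[1],ex[0]])
o=(A+B)[:2]/2-.075*ex;print('box o',o)
L=[f(*p,.072) for p in[(237,95),(515,262),(360,515),(80,338)]]
h=f(122,189,.072);k=f(375,341,.106)
dd=[L[0]-L[1],L[3]-L[2],h-k]
print('lid yaw',[np.degrees(np.arctan2(x[1],x[0]))-90 for x in dd],np.linalg.norm(h-k))
for n,p in(('hole',h),('knob',k)): q=p[:2]-o; print(n,p,'in box',q@ex,q@ey)
P=[g(*p,.079) for p in[(633,146),(661,145),(662,173),(636,176)]]
print('pin',np.mean(P,0),[np.degrees(np.arctan2(*(P[(i+1)%4]-P[i])[1::-1])) for i in range(4)])
go([.457,-.305,.2],-166.5)
E
```

```text
box rim [0.63023012 0.04836948 0.06      ] [ 0.60466146 -0.09081264  0.06      ] 0.14151119693439168
box yaw -10.409541680131838
box o [ 0.54368018 -0.00767035]
lid yaw [np.float64(-33.687638529669236), np.float64(-34.16362213384763), np.float64(-34.631896638500834)] 0.15420555882093492
hole [0.56343597 0.09562654 0.072     ] in box 0.0007666506457704962 0.10516630773279623
knob [ 0.47795733 -0.02813434  0.106     ] in box -0.06094365010092931 -0.032002176814597834
pin [ 0.46041777 -0.30829851  0.079     ] [np.float64(-90.18569168820946), np.float64(176.56515106427221), np.float64(94.30229610140282), np.float64(0.4525325428485644)]
t 0.1 dp [-373.1  271.3   40.1] roll 0.0 rows 7.4
```

Emit:
send_rows([
  {"dp": [-75, 55, 8], "roll": 0.05, "jaw": 60},
  {"dp": [-150, 110, 16], "roll": 0.1, "jaw": 60},
  {"dp": [-225, 165, 24], "roll": 0.15, "jaw": 60},
  {"dp": [-300, 220, 32], "roll": 0.2, "jaw": 60},
  {"dp": [-375, 270, 40], "roll": 0.24, "jaw": 60},
])

```text
time_s: 0.72
tcp_pos: [0.3605, -0.4176, 0.2134]
eef_rot: [180.0, -0.0, 179.7]
contact_force: [1.8, -0.9, 0.2]
gripper_width: 0.0529
gripper_force: 0.0
```

Emit:
send_rows([
  {"dp": [0, 0, 0], "roll": 0, "jaw": 60},
  {"dp": [0, 0, 0], "roll": 0, "jaw": 60},
])

```text
time_s: 0.98
tcp_pos: [0.3598, -0.4192, 0.2136]
eef_rot: [180.0, -0.0, 179.8]
contact_force: [-0.6, -0.5, -0.2]
gripper_width: 0.0526
gripper_force: 0.0
```

```bash
python3 - <<'E'
from h import *
import pickle
c=cap('wrist','w1.png');pickle.dump(c,open('w1.pkl','wb'))
s=r.get_state();print(s['tcp_pos'],s['eef_rot'],proj(c,[[.459,-.307,.079]]))
go([.46,-.308,.2],180)
E
```

```text
[ 0.35931122 -0.41970315  0.21360729] [ 1.79993929e+02 -2.00520233e-02  1.79764518e+02] [[389.74865531 299.13950142]]
t 1.02 dp [-100.2  112.1   13.6] roll -0.004 rows 2.4
```

View pics/w1.png

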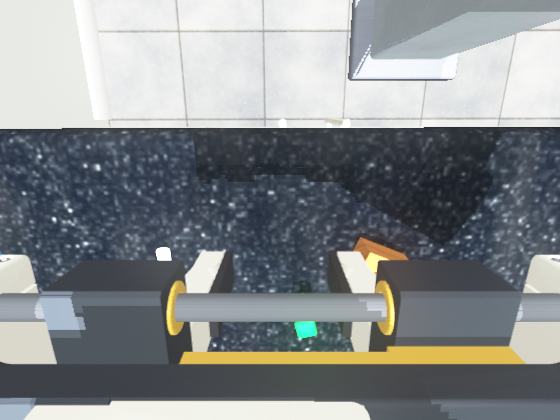

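The wrist view shows the block at (378,255), partly behind the right finger. The area right under the jaws is hidden, so I'll look with the tool 60 mm beyond the pin.

Emit:
send_rows([
  {"dp": [-50, 37, 4], "roll": 0, "jaw": 60},
  {"dp": [-100, 75, 8], "roll": 0, "jaw": 60},
  {"dp": [-160, 112, 13], "roll": 0, "jaw": 60},
  {"dp": [-160, 112, 13], "roll": 0, "jaw": 60},
  {"dp": [-160, 112, 13], "roll": 0, "jaw": 60},
])

```text
time_s: 1.65
tcp_pos: [0.5197, -0.3088, 0.2001]
eef_rot: [180.0, -0.1, 179.7]
contact_force: [-0.9, -0.1, -0.4]
gripper_width: 0.053
gripper_force: 0.0
```

```bash
python3 - <<'E'
from h import *
import pickle
c=cap('wrist','w2.png');pickle.dump(c,open('w2.pkl','wb'))
s=r.get_state();print(s['tcp_pos'],s['eef_rot'],proj(c,[[.46,-.308,.079]]))
u,v=proj(c,[[.46,-.308,.079]])[0].astype(int)
im=c['image'];x0=max(u-70,0);y0=max(v-70,0)
cv2.imwrite('pics/w2c.png',cv2.resize(im[y0:y0+140,x0:x0+140],None,fx=4,fy=4));print(x0,y0)
E
```

```text
[ 0.51910183 -0.30917328  0.20037846] [ 1.79989410e+02 -5.35600265e-02  1.79680100e+02] [[279.18116821 140.49316331]]
209 70
```

View pics/w2c.png

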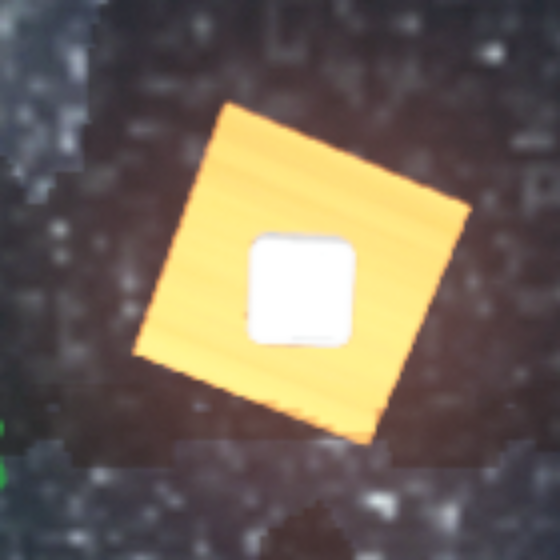

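The white square head is centred at crop (301,290), i.e. pixel (284,142), and is square to the jaws.

```bash
python3 - <<'E'
from h import *
import pickle
c=pickle.load(open('w2.pkl','rb'));im=c['image']
m=(im.min(2)>150).astype(np.uint8);m[:100]=0;m[190:]=0;m[:,:240]=0;m[:,330:]=0
k=max(cv2.findContours(m,0,1)[0],key=cv2.contourArea);q=cv2.minAreaRect(k);print(q)
p=cast(c,*q[0],.079);print(p)
go([p[0],p[1],.063])
E
```

```text
((283.5, 141.5), (29.0, 27.0), 90.0)
[ 0.46082731 -0.30445466  0.079     ]
t 1.7 dp [ 58.2   4.4 137.4] roll 0.0 rows 2.4
```

Emit:
send_rows([
  {"dp": [30, 2, 10], "roll": 0, "jaw": 60},
  {"dp": [58, 4, 40], "roll": 0, "jaw": 60},
  {"dp": [58, 4, 80], "roll": 0, "jaw": 60},
  {"dp": [58, 4, 115], "roll": 0, "jaw": 60},
  {"dp": [58, 4, 137], "roll": 0, "jaw": 60},
])

```text
time_s: 2.33
tcp_pos: [0.4599, -0.3051, 0.0627]
eef_rot: [180.0, -0.1, 179.6]
contact_force: [0.0, 0.6, 0.4]
gripper_width: 0.0525
gripper_force: 0.0
```

Emit:
send_rows([
  {"dp": [0, 0, 0], "roll": 0, "jaw": 40},
  {"dp": [0, 0, 0], "roll": 0, "jaw": 10},
  {"dp": [0, 0, 0], "roll": 0, "jaw": 0},
  {"dp": [0, 0, 0], "roll": 0, "jaw": 0},
  {"dp": [0, 0, 0], "roll": 0, "jaw": 0},
], newtons=8)

```text
time_s: 2.95
tcp_pos: [0.4627, -0.3043, 0.0649]
eef_rot: [-179.9, 0.1, 179.8]
contact_force: [-1.5, -1.1, 6.1]
gripper_width: 0.0222
gripper_force: 8.0
```

Emit:
send_rows([
  {"dp": [0, 0, 0], "roll": 0, "jaw": 0},
  {"dp": [0, 0, 0], "roll": 0, "jaw": 0},
  {"dp": [0, 0, -20], "roll": 0, "jaw": 0},
  {"dp": [0, 0, -60], "roll": 0, "jaw": 0},
  {"dp": [0, 0, -110], "roll": 0, "jaw": 0},
], newtons=30)

```text
time_s: 3.58
tcp_pos: [0.4614, -0.3034, 0.174]
eef_rot: [179.9, -0.1, 179.8]
contact_force: [1.1, 0.3, -1.1]
gripper_width: 0.0215
gripper_force: 30.0
```

```bash
python3 - <<'E'
from h import *
for i in range(3):
    c=cap('top'); s=r.get_state();print(s['tcp_pos'],s['eef_rot'],s['contact_force'],s['gripper_width'],s['gripper_force'])
E
```

```text
[ 0.46469441 -0.30509495  0.18188573] [-179.77983592    0.4150954   179.85066674] [ 2.51221505 -0.94247331  6.16441247] 0.021575321911997132 29.99524623155594
[ 0.46503174 -0.30487407  0.17944885] [-179.80488236    0.49219147  179.82888344] [ 0.85166316  0.21276826 -0.08923778] 0.021805703107354198 29.994629323482513
[ 0.46381433 -0.30409535  0.17670639] [-179.91588817    0.33050441  179.78612198] [-0.1426287  -0.16246319 -0.33246572] 0.021768853105804547 29.9943807721138
```

Emit:
send_rows([
  {"dp": [-10, 25, -10], "roll": 0, "jaw": 0},
  {"dp": [-30, 75, -20], "roll": 0, "jaw": 0},
  {"dp": [-50, 125, -25], "roll": 0, "jaw": 0},
  {"dp": [-70, 175, -25], "roll": 0, "jaw": 0},
  {"dp": [-90, 225, -25], "roll": 0, "jaw": 0},
])

```text
time_s: 4.35
tcp_pos: [0.5529, -0.0773, 0.1977]
eef_rot: [180.0, -0.1, 179.8]
contact_force: [0.4, -0.9, -0.6]
gripper_width: 0.0216
gripper_force: 30.0
```

Emit:
send_rows([
  {"dp": [-20, 50, 0], "roll": 0.05, "jaw": 0},
  {"dp": [-40, 100, 0], "roll": 0.1, "jaw": 0},
  {"dp": [-60, 140, 0], "roll": 0.15, "jaw": 0},
  {"dp": [-68, 160, 0], "roll": 0.178, "jaw": 0},
  {"dp": [-68, 164, 0], "roll": 0.178, "jaw": 0},
])

```text
time_s: 4.97
tcp_pos: [0.6214, 0.0859, 0.1969]
eef_rot: [-179.9, -0.1, 169.7]
contact_force: [0.4, -0.0, -0.0]
gripper_width: 0.022
gripper_force: 30.0
```

Emit:
send_rows([
  {"dp": [0, 0, 0], "roll": 0, "jaw": 0},
  {"dp": [0, 0, 0], "roll": 0, "jaw": 0},
  {"dp": [0, 0, 0], "roll": 0, "jaw": 0},
  {"dp": [0, 0, 0], "roll": 0, "jaw": 0},
])

```text
time_s: 5.48
tcp_pos: [0.6217, 0.084, 0.1989]
eef_rot: [180.0, 0.0, 169.5]
contact_force: [1.0, -0.4, -1.5]
gripper_width: 0.0218
gripper_force: 30.0
```

```bash
python3 - <<'E'
from h import *
import pickle
c=cap('wrist','w3.png');pickle.dump(c,open('w3.pkl','wb'))
s=r.get_state();print(s['tcp_pos'],s['eef_rot'],s['contact_force'],proj(c,[[.5634,.0956,.072]]))
E
```

```text
[0.62175853 0.08411902 0.19889581] [1.79988858e+02 1.29366589e-02 1.69534202e+02] [-0.3747879   0.42413331 -0.49473863] [[279.51521697 140.22857716]]
```

View pics/w3.png

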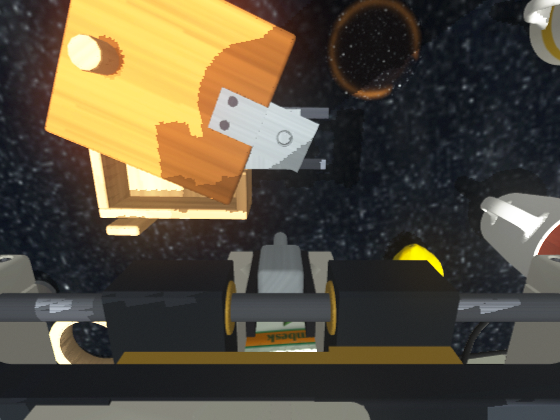

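The wrist view shows the ear hole at about (284,137), the box's +x rim along row 217 (nearly level with the image), and the held pin hanging straight with its tip near (280,240).

```bash
python3 - <<'E'
from h import *
import pickle
c=pickle.load(open('w3.pkl','rb'));im=c['image']
a=im[80:250,90:350]
cv2.imwrite('pics/w3c.png',cv2.resize(a,None,fx=3,fy=3,interpolation=cv2.INTER_CUBIC))
s=r.get_state();T=s['tcp_pos'];print(proj(c,[T-[0,0,.052],T-[0,0,.018],T]))
E
```

```text
[[278.45752736 240.5696164 ]
 [278.22113575 263.92286892]
 [278.05737952 280.10043469]]
```

View pics/w3c.png

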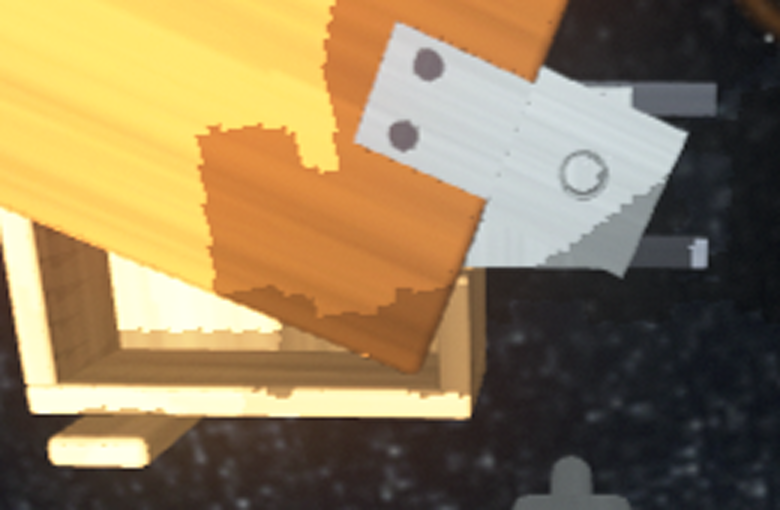

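```bash
python3 - <<'E'
from h import *
import pickle
c=pickle.load(open('w3.pkl','rb'))
f=lambda x,y,z:cast(c,90+(x-1)/3,80+(y-1)/3,z)
T=r.get_state()['tcp_pos']
tip=cast(c,280.3,240.5,T[2]-.052);b=tip-T;b[2]=0;print('bias',b*1000)
h=f(583,174,.072);A=f(472,417,.06);B=f(30,412,.06);P1=f(687,132,.072);P2=f(625,277,.072)
d=(A-B)[:2];print('len',np.linalg.norm(d),'byaw',np.degrees(np.arctan2(d[1],d[0]))-90)
k=cast(c,84,52,.106)
for by in(-10.4,np.degrees(np.arctan2(d[1],d[0]))-90):
    ex=np.array([np.cos(np.radians(by)),np.sin(np.radians(by))]);ey=np.array([-ex[1],ex[0]])
    o=(A+B)[:2]/2-.075*ex
    print('hole raw',h,'minus bias',h-b,'box o',o,'hole in box',(h[:2]-o)@ex,(h[:2]-o)@ey)
e=P1-P2;print('lid yaw',np.degrees(np.arctan2(e[1],e[0])),np.linalg.norm(e),np.degrees(np.arctan2(*(h-k)[1::-1]))-90,np.linalg.norm((h-k)[:2]))
go(h-b+[0,0,.2-.072],169.6)
E
```

```text
bias [0.17493821 1.22018092 0.        ]
len 0.13887822953919168 byaw -11.174365625484171
hole raw [0.56201897 0.09967302 0.072     ] minus bias [0.56184403 0.09845284 0.072     ] box o [ 0.54290401 -0.00261634] hole in box 0.00033574515831548743 0.10405951699686142
hole raw [0.56201897 0.09967302 0.072     ] minus bias [0.56184403 0.09845284 0.072     ] box o [ 0.54309372 -0.00162062] hole in box -0.0010637812732882516 0.10304093947113184
lid yaw 147.38710117624234 0.043480751622183254 -33.973659086324375 0.14836121316502032
t 5.53 dp [61.5  3.2 -1.1] roll -0.001 rows 1.0
```

Emit:
send_rows([
  {"dp": [25, 1, 0], "roll": 0, "jaw": 0},
  {"dp": [50, 3, 10], "roll": 0, "jaw": 0},
  {"dp": [61.5, 3.2, 30], "roll": 0, "jaw": 0},
  {"dp": [61.5, 3.2, 50], "roll": 0, "jaw": 0},
  {"dp": [61.5, 3.2, 60], "roll": 0, "jaw": 0},
])

```text
time_s: 6.15
tcp_pos: [0.5615, 0.0986, 0.138]
eef_rot: [-180.0, -0.0, 169.6]
contact_force: [-0.1, -0.0, -0.2]
gripper_width: 0.0218
gripper_force: 30.0
```

Emit:
send_rows([
  {"dp": [0, 0, 0], "roll": 0, "jaw": 0},
  {"dp": [0, 0, 0], "roll": 0, "jaw": 0},
  {"dp": [0, 0, 0], "roll": 0, "jaw": 0},
])

```text
time_s: 6.52
tcp_pos: [0.5624, 0.0989, 0.1394]
eef_rot: [180.0, 0.1, 169.6]
contact_force: [-0.7, 0.1, -1.4]
gripper_width: 0.022
gripper_force: 30.0
```

```bash
python3 - <<'E'
from h import *
import pickle
cs={n:cap(n) for n in("wrist","top","scene")};pickle.dump(cs,open('c4.pkl','wb'))
s=r.get_state();print(s['tcp_pos'],s['eef_rot'],s['contact_force']);go([.5618,.0985,.132],169.4)
a=cs['wrist']['image'][150:350,180:380];b=cs['scene']['image'][175:275,190:310]
o=np.zeros((400,800,3),np.uint8);o[:,:400]=cv2.resize(a,(400,400));o[:333,400:]=cv2.resize(b,(400,333),interpolation=2)
cv2.imwrite('pics/c4.png',o)
E
```

```text
[0.5621018  0.09884944 0.13910601] [1.79976507e+02 3.02022107e-02 1.69556422e+02] [ 0.37589347 -0.23637779 -1.28812353]
t 6.67 dp [ 0.2 -0.4  7.1] roll 0.003 rows 0.1
```

View pics/c4.png

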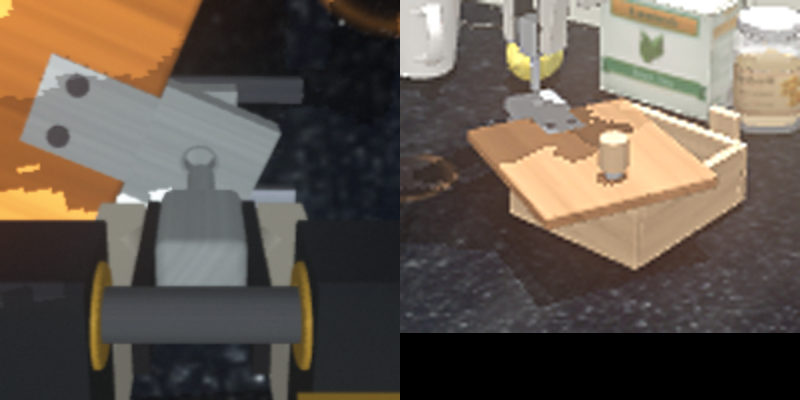

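The pin is laterally centred over the ear hole (shank at crop column 201, hole at 200). Descending gently.

Emit:
send_rows([
  {"dp": [0, 0, 4], "roll": 0, "jaw": 0},
  {"dp": [0, 0, 8], "roll": 0, "jaw": 0},
  {"dp": [0, 0, 12], "roll": 0, "jaw": 0},
  {"dp": [0, 0, 15], "roll": 0, "jaw": 0},
  {"dp": [0, 0, 15], "roll": 0, "jaw": 0},
])

```text
time_s: 7.3
tcp_pos: [0.5619, 0.0988, 0.1234]
eef_rot: [-180.0, -0.0, 169.6]
contact_force: [1.6, -0.3, -0.9]
gripper_width: 0.0215
gripper_force: 30.0
```

Emit:
send_rows([
  {"dp": [0, 0, 1], "roll": 0, "jaw": 0},
  {"dp": [0, 0, 2], "roll": 0, "jaw": 0},
  {"dp": [0, 0, 3], "roll": 0, "jaw": 0},
  {"dp": [0, 0, 4], "roll": 0, "jaw": 0},
  {"dp": [0, 0, 4], "roll": 0, "jaw": 0},
])

```text
time_s: 7.92
tcp_pos: [0.5619, 0.0988, 0.1197]
eef_rot: [180.0, -0.0, 169.6]
contact_force: [0.5, -0.1, -0.6]
gripper_width: 0.0224
gripper_force: 30.0
```

Emit:
send_rows([
  {"dp": [0, 0, 1], "roll": 0, "jaw": 0},
  {"dp": [0, 0, 2], "roll": 0, "jaw": 0},
  {"dp": [0, 0, 3], "roll": 0, "jaw": 0},
  {"dp": [0, 0, 4], "roll": 0, "jaw": 0},
  {"dp": [0, 0, 4], "roll": 0, "jaw": 0},
])

```text
time_s: 8.55
tcp_pos: [0.5619, 0.0988, 0.1156]
eef_rot: [-180.0, -0.0, 169.6]
contact_force: [0.5, -0.6, -1.2]
gripper_width: 0.0219
gripper_force: 30.0
```

Emit:
send_rows([
  {"dp": [0, 0, 1], "roll": 0, "jaw": 0},
  {"dp": [0, 0, 2], "roll": 0, "jaw": 0},
  {"dp": [0, 0, 3], "roll": 0, "jaw": 0},
  {"dp": [0, 0, 3], "roll": 0, "jaw": 0},
])

```text
time_s: 9.05
tcp_pos: [0.562, 0.0988, 0.1138]
eef_rot: [180.0, 0.0, 169.6]
contact_force: [-3.3, -1.4, 8.4]
gripper_width: 0.0216
gripper_force: 30.0
```

Contact at about 8 N with the tip at z≈0.061, on the plate. Before feeling along the line, I'll pin down box x=0 from the plate's own edges in the saved view: rows 87 and 268 of the w3c crop.

```bash
python3 - <<'E'
from h import *
import pickle
c=pickle.load(open('w3.pkl','rb'));im=c['image']
for u in (255,262,268): print(u,im[160:176,u].mean(1).astype(int), 'rows160-175')
for u in (289,293,298): print(u,im[100:118,u].mean(1).astype(int),'rows100-117')
f=lambda x,y,z:cast(c,90+(x-1)/3,80+(y-1)/3,z)
by=np.radians(-10.8);ex=np.array([np.cos(by),np.sin(by)]);ey=np.array([-ex[1],ex[0]])
lo=f(530,268,.06);hi=f(610,86,.06);h=f(583,174,.072)
print('width',(lo-hi)[:2]@ex,'hole x rel. centre',(h-(lo+hi)/2)[:2]@ex)
e=f(632,100,.06);print('plate end rel hole y',(e-h)[:2]@ey)
E
```

```text
255 [205 206 204 205 204 204 204 204 192  64  41  39  39  37  39  38] rows160-175
262 [204 203 202 202 202 203 202 201 189  65  38  41  38  36  37  38] rows160-175
268 [206 206 206 206 205 207 206 204 177  78  40  42  44  41  38  35] rows160-175
289 [ 42  44  43  45  43  40  48  86 128 193 211 208 213 211 209 209 210 212] rows100-117
293 [ 41  42  44  44  44  44  54  98 123 185 212 211 211 212 211 209 208 209] rows100-117
298 [ 41  40  38  36  36  36  49  94 126 195 215 215 215 215 212 211 211 209] rows100-117
width 0.05204555869790911 hole x rel. centre -0.002504708696931742
plate end rel hole y 0.01392487088982554
```

```bash
python3 - <<'E'
from h import *
import pickle
c=pickle.load(open('c4.pkl','rb'))['wrist'];g=c['image'].mean(2).astype(int)
for u in (240,244,322,327): print('lo',u,g[240:256,u])
for u in (282,287,292,296): print('hi',u,g[183:200,u])
for u in (277,280,283): print('hole',u,g[216:236,u])
print('row226',g[226,268:294]);print('row223',g[223,268:294])
w=pickle.load(open('w3.pkl','rb'));q=w['image'].mean(2).astype(int)
for u in (235,240,244): print('rim',u,q[208:226,u])
by=np.radians(-10.8);ex=np.array([np.cos(by),np.sin(by)])
print('edge->rim',(cast(w,246,218.7,.06)-cast(w,262,168.8,.06))[:2]@ex)
E
```

```text
lo 240 [115  90  87  89  99 111 150 236 253 253 252 210 133 134 135 134]
lo 244 [144 147 146 147 148 149 149 169 239 252 251 206 133 135 133 134]
lo 322 [ 44  39  45  54  73 140 164 161 156 151 150 134 130 131 132 131]
lo 327 [ 41  37  39  43  61 116 137 132 126 119 116 116 129 131 130 131]
hi 282 [ 30  28  30  32  39  58  71  74  79 102 101 103 114 124 106 104 103]
hi 287 [ 33  32  30  31  39  57  69  73  80 103 102 102 110 145 145 135 106]
hi 292 [ 28  28  29  29  37  56  69  73  79 104 102 103 111 147 148 148 146]
hi 296 [ 26  27  25  28  32  54  66  72  77 103 103 104 112 149 149 150 149]
hole 277 [152 150 147 144 147 149 145 127 134 147 148 147 146 146 146 144 129 104
 105 104]
hole 280 [153 152 150 146 144 146 144 119 140 145 144 145 145 146 144 140 109 105
 106 106]
hole 283 [150 153 153 149 147 145 143 127 125 143 147 146 147 148 147 139 116 105
 104 105]
row226 [148 147 146 138 123 127 143 152 148 148 144 146 144 147 145 147 142 131
 125 134 147 147 147 147 145 144]
row223 [145 147 145 148 148 147 145 138 130 127 119 119 119 121 124 127 138 143
 144 144 144 146 145 148 148 150]
rim 235 [ 98 109 142 177 236 233 233 232 233 231 223 115  43  40  37  36  37  37]
rim 240 [140 141 168 229 235 234 234 232 232 232 224 123  55  55  47  41  37  38]
rim 244 [145 145 143 154 209 233 232 231 232 231 225 154  54  48  41  36  35  35]
edge->rim 0.04751266804668721
```

```bash
python3 - <<'E'
from h import *
import pickle
by=np.radians(-10.8);ex=np.array([np.cos(by),np.sin(by)])
c=pickle.load(open('c4.pkl','rb'))['wrist'];w=pickle.load(open('w3.pkl','rb'))
h=cast(c,279.3,232.7,.072)[:2];print('c4 hole',h,'x from hi edge-26:',((h-cast(c,289,191.8,.06)[:2])@ex-.026)*1e3)
h=cast(w,284,137.7,.072)[:2];print('w3 from hi:',((h-cast(w,294,108.6,.06)[:2])@ex-.026)*1e3,'from lo:',((h-cast(w,262,168.9,.06)[:2])@ex+.026)*1e3,'from rim',((h-cast(w,246,219.2,.06)[:2])@ex+.075)*1e3)
for k in (c,w):
    R=cv2.Rodrigues(np.array(k['rvec'],float))[0];print('cam',-R.T@np.array(k['tvec']).ravel(),R[2])
s=r.get_state();print(s['tcp_pos'],s['contact_force'])
E
```

```text
c4 hole [0.56289678 0.09950874] x from hi edge-26: 1.1511099731180732
w3 from hi: -2.6654305918044456 from lo: -2.431613544768306 from rim -1.3531320916946032
cam [0.48208491 0.11466828 0.28217347] [ 0.29574438 -0.05293769 -0.95379917]
cam [0.54156128 0.09984704 0.34177663] [ 0.29500815 -0.05335816 -0.95400372]
[0.56202922 0.09880428 0.11376716] [-3.28761885 -1.381088    8.41480779]
```

Emit:
send_rows([
  {"dp": [-1, 0, -0.4], "roll": 0, "jaw": 0},
  {"dp": [-1, 1, -0.4], "roll": 0, "jaw": 0},
  {"dp": [-1, 2, -0.4], "roll": 0, "jaw": 0},
  {"dp": [-1, 3, -0.4], "roll": 0, "jaw": 0},
  {"dp": [-1, 4, -0.4], "roll": 0, "jaw": 0},
])

```text
time_s: 9.68
tcp_pos: [0.5631, 0.101, 0.1138]
eef_rot: [-179.8, -0.0, 169.6]
contact_force: [-1.3, -5.8, 7.4]
gripper_width: 0.0217
gripper_force: 30.0
```

Emit:
send_rows([
  {"dp": [0, 1, 0], "roll": 0, "jaw": 0},
  {"dp": [0, 2, 0], "roll": 0, "jaw": 0},
  {"dp": [0, 3, 0], "roll": 0, "jaw": 0},
  {"dp": [0, 4, 0], "roll": 0, "jaw": 0},
])

```text
time_s: 10.18
tcp_pos: [0.5639, 0.1049, 0.1138]
eef_rot: [-179.9, -0.0, 169.6]
contact_force: [-2.0, -6.3, 8.0]
gripper_width: 0.0217
gripper_force: 30.0
```

Emit:
send_rows([
  {"dp": [0, 1, 0], "roll": 0, "jaw": 0},
  {"dp": [0, 2, 0], "roll": 0, "jaw": 0},
  {"dp": [0, 3, 0], "roll": 0, "jaw": 0},
  {"dp": [0, 3, 0], "roll": 0, "jaw": 0},
])

```text
time_s: 10.68
tcp_pos: [0.5645, 0.108, 0.1138]
eef_rot: [-179.9, -0.0, 169.6]
contact_force: [-0.8, -6.2, 6.6]
gripper_width: 0.0219
gripper_force: 30.0
```

Emit:
send_rows([
  {"dp": [-1, -1, 0], "roll": 0, "jaw": 0},
  {"dp": [-1, -2.5, 0], "roll": 0, "jaw": 0},
  {"dp": [-1, -4, 0], "roll": 0, "jaw": 0},
  {"dp": [-1, -5, 0], "roll": 0, "jaw": 0},
  {"dp": [-1, -6, 0], "roll": 0, "jaw": 0},
])

```text
time_s: 11.3
tcp_pos: [0.5657, 0.1043, 0.1138]
eef_rot: [179.9, 0.1, 169.6]
contact_force: [0.0, 4.6, 5.1]
gripper_width: 0.0215
gripper_force: 30.0
```

Emit:
send_rows([
  {"dp": [0, -1, 0], "roll": 0, "jaw": 0},
  {"dp": [0, -2, 0], "roll": 0, "jaw": 0},
  {"dp": [0, -3, 0], "roll": 0, "jaw": 0},
  {"dp": [0, -4, 0], "roll": 0, "jaw": 0},
  {"dp": [0, -5, 0], "roll": 0, "jaw": 0},
])

```text
time_s: 11.92
tcp_pos: [0.5652, 0.0992, 0.1138]
eef_rot: [179.9, 0.1, 169.6]
contact_force: [1.3, 5.5, 4.6]
gripper_width: 0.0219
gripper_force: 30.0
```

Emit:
send_rows([
  {"dp": [0.8, 0, 0], "roll": 0, "jaw": 0},
  {"dp": [1.7, -1, 0], "roll": 0, "jaw": 0},
  {"dp": [1.7, -2, 0], "roll": 0, "jaw": 0},
  {"dp": [1.7, -3, 0], "roll": 0, "jaw": 0},
  {"dp": [1.7, -4, 0], "roll": 0, "jaw": 0},
])

```text
time_s: 12.55
tcp_pos: [0.5625, 0.0956, 0.1138]
eef_rot: [179.9, 0.1, 169.6]
contact_force: [2.7, 5.5, 6.1]
gripper_width: 0.0219
gripper_force: 30.0
```

Emit:
send_rows([
  {"dp": [0, -1, 0], "roll": 0, "jaw": 0},
  {"dp": [0, -2, 0], "roll": 0, "jaw": 0},
  {"dp": [0, -3, 0], "roll": 0, "jaw": 0},
  {"dp": [0, -4, 0], "roll": 0, "jaw": 0},
  {"dp": [0, -5, 0], "roll": 0, "jaw": 0},
])

```text
time_s: 13.18
tcp_pos: [0.5615, 0.0907, 0.1138]
eef_rot: [179.9, 0.1, 169.6]
contact_force: [0.7, 6.0, 6.1]
gripper_width: 0.0216
gripper_force: 30.0
```

Emit:
send_rows([
  {"dp": [0, -1, 0], "roll": 0, "jaw": 0},
  {"dp": [0, -2, 0], "roll": 0, "jaw": 0},
  {"dp": [0, -3, 0], "roll": 0, "jaw": 0},
  {"dp": [0, -4, 0], "roll": 0, "jaw": 0},
  {"dp": [0, -5, 0], "roll": 0, "jaw": 0},
])

```text
time_s: 13.8
tcp_pos: [0.5606, 0.0857, 0.1138]
eef_rot: [179.9, 0.1, 169.6]
contact_force: [2.2, 5.5, 6.3]
gripper_width: 0.0217
gripper_force: 30.0
```

Emit:
send_rows([
  {"dp": [0, -1, 0], "roll": 0, "jaw": 0},
  {"dp": [0, -2, 0], "roll": 0, "jaw": 0},
  {"dp": [0, -3, 0], "roll": 0, "jaw": 0},
  {"dp": [0, -4, 0], "roll": 0, "jaw": 0},
  {"dp": [0, -5, 0], "roll": 0, "jaw": 0},
])

```text
time_s: 14.42
tcp_pos: [0.5595, 0.0807, 0.1136]
eef_rot: [179.9, 0.1, 169.6]
contact_force: [2.1, 6.0, 6.5]
gripper_width: 0.022
gripper_force: 30.0
```

Emit:
send_rows([
  {"dp": [0, -0.8, 0], "roll": 0, "jaw": 0},
  {"dp": [0, -1.6, 0], "roll": 0, "jaw": 0},
  {"dp": [0, -2.4, 0], "roll": 0, "jaw": 0},
  {"dp": [0, -3, 0], "roll": 0, "jaw": 0},
])

```text
time_s: 14.92
tcp_pos: [0.559, 0.0778, 0.1137]
eef_rot: [179.9, 0.1, 169.6]
contact_force: [1.9, 6.1, 5.7]
gripper_width: 0.0217
gripper_force: 30.0
```

Emit:
send_rows([
  {"dp": [-1, 1, 0], "roll": 0, "jaw": 0},
  {"dp": [-1, 2.5, 0], "roll": 0, "jaw": 0},
  {"dp": [-1, 4, 0], "roll": 0, "jaw": 0},
  {"dp": [-1, 5, 0], "roll": 0, "jaw": 0},
  {"dp": [-1, 6, 0], "roll": 0, "jaw": 0},
])

```text
time_s: 15.55
tcp_pos: [0.5593, 0.0805, 0.1134]
eef_rot: [-179.8, -0.1, 169.6]
contact_force: [-1.0, -6.3, 9.6]
gripper_width: 0.0223
gripper_force: 30.0
```

Emit:
send_rows([
  {"dp": [0, 0.6, 0], "roll": 0, "jaw": 0},
  {"dp": [0, 1.2, 0], "roll": 0, "jaw": 0},
  {"dp": [0, 1.8, 0], "roll": 0, "jaw": 0},
  {"dp": [0, 2.4, 0], "roll": 0, "jaw": 0},
])

```text
time_s: 16.05
tcp_pos: [0.5593, 0.0821, 0.1134]
eef_rot: [-179.7, -0.1, 169.6]
contact_force: [-0.9, -8.1, 10.7]
gripper_width: 0.0218
gripper_force: 30.0
```

Emit:
send_rows([
  {"dp": [-0.5, 0.6, -0.4], "roll": 0, "jaw": 0},
  {"dp": [-1, 1.2, -0.4], "roll": 0, "jaw": 0},
  {"dp": [-1, 1.8, -0.4], "roll": 0, "jaw": 0},
  {"dp": [-1, 2.4, -0.4], "roll": 0, "jaw": 0},
])

```text
time_s: 16.55
tcp_pos: [0.5598, 0.0839, 0.1134]
eef_rot: [-179.6, -0.2, 169.5]
contact_force: [-2.9, -9.2, 12.1]
gripper_width: 0.0215
gripper_force: 30.0
```

```bash
python3 - <<'E'
from h import *
import pickle
cs={n:cap(n) for n in('wrist','top','scene')};pickle.dump(cs,open('c5.pkl','wb'))
s=r.get_state()
for k in('time_s','tcp_pos','eef_rot','contact_force','moment'):print(k,np.round(s[k],4))
w=cs['wrist']['image'];b=cs['scene']['image'][170:270,190:310]
o=np.zeros((420,800,3),np.uint8);o[:,:400]=w[130:340,180:380].repeat(2,0).repeat(2,1);o[:333,400:]=cv2.resize(b,(400,333),interpolation=2)
cv2.imwrite('pics/c5.png',o)
E
```

```text
time_s 16.7
tcp_pos [0.56   0.0842 0.1134]
eef_rot [-179.673    -0.2214  169.5453]
contact_force [-3.2379 -8.5352 11.9158]
moment [-3.2103  1.2208  0.0537]
```

View pics/c5.png

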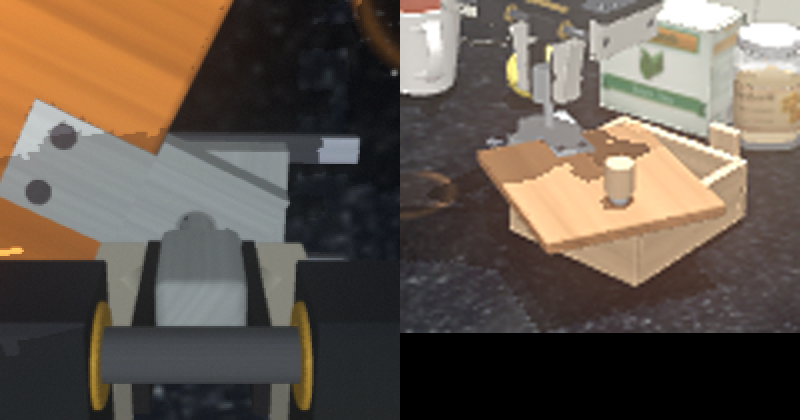

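```bash
python3 - <<'E'
from h import *
import pickle
by=np.radians(-10.8);ex=np.array([np.cos(by),np.sin(by)]);ey=np.array([-ex[1],ex[0]])
c=pickle.load(open('c5.pkl','rb'))['wrist'];g=c['image'].mean(2).astype(int)
for u in (300,308,316,322): print('hi',u,g[193:215,u])
print('end row 215',g[215,315:335],'row 225',g[225,315:335])
T=np.array([.5600,.0842])
for v in (203.5,205): print(v,((T-cast(c,312,v,.06)[:2])@ex-.026)*1e3)
print('y from end',(cast(c,324,222,.06)[:2]-T)@ey*1e3)
w=pickle.load(open('w3.pkl','rb'));T0=np.array([.562,.0988])
print('w3 centre rel start TCP',((T0-cast(w,294,108.6,.06)[:2])@ex-.026)*1e3,((T0-cast(w,262,168.9,.06)[:2])@ex+.026)*1e3)
q=w['image'].mean(2).astype(int);print('w3 end',q[115,294:308])
c4=pickle.load(open('c4.pkl','rb'))['wrist'];
for v in(187.6,191.8,195.5):print('c4',v,((T0-cast(c4,291,v,.06)[:2])@ex-.026)*1e3)
E
```

```text
hi 300 [ 27  29  31  46  58  70  73  78 104 102 101 106 119 146 146 147 146 145
 146 145 141 117]
hi 308 [ 27  26  30  45  55  67  73  77 100 100  98  99 107 144 142 143 143 143
 144 144 144 144]
hi 316 [ 23  24  27  39  52  67  70  74  94 101 101 101 110 145 146 145 146 144
 145 145 145 144]
hi 322 [ 25  24  27  39  54  65  71  73  87  94  93 101 108 142 146 146 145 146
 146 146 145 146]
end row 215 [145 145 145 144 144 147 148 144 124  60  26  26  28  28  31  31  26  25
  26  24] row 225 [101 101 100 100  99 100 101 100  79  26  27  27  29  32  29  30  29  31
  28  28]
203.5 -0.17949214548366316
205 -1.191222839150484
y from end 29.48719128855088
w3 centre rel start TCP -2.5477129066842767 -2.313895859648137
w3 end [210 211 212 211 211 203 170 116 105 102 103 102 103 101]
c4 187.6 3.5335616751223653
c4 191.8 0.41165030551599047
c4 195.5 -2.360009657189993
```

Measured against the plate's lit top edge (crop row 205.5 now, 195.5 before), the two views agree: the pin started 2.4 mm on the −x side of the line. I'll shift onto it and sweep again.

Emit:
send_rows([
  {"dp": [-1, -1, -0.3], "roll": 0, "jaw": 0},
  {"dp": [-1.7, -2.5, -0.3], "roll": 0, "jaw": 0},
  {"dp": [-1.7, -4, 0], "roll": 0, "jaw": 0},
  {"dp": [-1.7, -5.5, 0], "roll": 0, "jaw": 0},
  {"dp": [-1.7, -7, 0], "roll": 0, "jaw": 0},
])

```text
time_s: 17.32
tcp_pos: [0.5618, 0.08, 0.1127]
eef_rot: [-180.0, -0.1, 169.5]
contact_force: [-0.5, 5.1, -0.9]
gripper_width: 0.0219
gripper_force: 30.0
```

Emit:
send_rows([
  {"dp": [0, 0, 0.5], "roll": 0, "jaw": 0},
  {"dp": [0, 0, 1], "roll": 0, "jaw": 0},
  {"dp": [0, 0, 1], "roll": 0, "jaw": 0},
])

```text
time_s: 17.7
tcp_pos: [0.5622, 0.08, 0.1123]
eef_rot: [-180.0, -0.0, 169.6]
contact_force: [-1.1, 2.1, 0.0]
gripper_width: 0.022
gripper_force: 30.0
```

Emit:
send_rows([
  {"dp": [0, 0, 0.4], "roll": 0, "jaw": 0},
  {"dp": [0, 0, 0.8], "roll": 0, "jaw": 0},
  {"dp": [0, 0, 0.8], "roll": 0, "jaw": 0},
])

```text
time_s: 18.08
tcp_pos: [0.5624, 0.0801, 0.1117]
eef_rot: [-180.0, -0.0, 169.6]
contact_force: [-0.3, 2.3, 0.4]
gripper_width: 0.0219
gripper_force: 30.0
```

Emit:
send_rows([
  {"dp": [0, 0, 0.5], "roll": 0, "jaw": 0},
  {"dp": [0, 0, 1], "roll": 0, "jaw": 0},
  {"dp": [0, 0, 1.5], "roll": 0, "jaw": 0},
  {"dp": [0, 0, 1.5], "roll": 0, "jaw": 0},
])

```text
time_s: 18.58
tcp_pos: [0.5625, 0.0802, 0.1101]
eef_rot: [-180.0, -0.0, 169.6]
contact_force: [-0.8, 1.3, 0.4]
gripper_width: 0.0217
gripper_force: 30.0
```

The pin is 3.7 mm below the plate contact height with no load, so it looks to be in the hole. Continuing gently.

Emit:
send_rows([
  {"dp": [0, 0, 0.8], "roll": 0, "jaw": 0},
  {"dp": [0, 0, 1.6], "roll": 0, "jaw": 0},
  {"dp": [0, 0, 2.4], "roll": 0, "jaw": 0},
  {"dp": [0, 0, 3], "roll": 0, "jaw": 0},
  {"dp": [0, 0, 3], "roll": 0, "jaw": 0},
])

```text
time_s: 19.2
tcp_pos: [0.5625, 0.0802, 0.1071]
eef_rot: [-180.0, -0.0, 169.6]
contact_force: [0.6, 1.6, 0.3]
gripper_width: 0.0219
gripper_force: 30.0
```

Emit:
send_rows([
  {"dp": [0, 0, 1.2], "roll": 0, "jaw": 0},
  {"dp": [0, 0, 2.4], "roll": 0, "jaw": 0},
  {"dp": [0, 0, 3.6], "roll": 0, "jaw": 0},
  {"dp": [0, 0, 5], "roll": 0, "jaw": 0},
  {"dp": [0, 0, 5], "roll": 0, "jaw": 0},
])

```text
time_s: 19.82
tcp_pos: [0.5624, 0.0801, 0.102]
eef_rot: [-180.0, -0.0, 169.6]
contact_force: [-0.8, 1.3, -1.9]
gripper_width: 0.0218
gripper_force: 30.0
```

Emit:
send_rows([
  {"dp": [0, 0, 1.2], "roll": 0, "jaw": 0},
  {"dp": [0, 0, 2.4], "roll": 0, "jaw": 0},
  {"dp": [0, 0, 3.6], "roll": 0, "jaw": 0},
  {"dp": [0, 0, 5], "roll": 0, "jaw": 0},
  {"dp": [0, 0, 5], "roll": 0, "jaw": 0},
])

```text
time_s: 20.45
tcp_pos: [0.5625, 0.0802, 0.097]
eef_rot: [-180.0, -0.0, 169.6]
contact_force: [-1.0, 2.0, -0.7]
gripper_width: 0.0221
gripper_force: 30.0
```

Emit:
send_rows([
  {"dp": [0, 0, 0.8], "roll": 0, "jaw": 0},
  {"dp": [0, 0, 1.6], "roll": 0, "jaw": 0},
  {"dp": [0, 0, 2.4], "roll": 0, "jaw": 0},
  {"dp": [0, 0, 3], "roll": 0, "jaw": 0},
  {"dp": [0, 0, 3], "roll": 0, "jaw": 0},
])

```text
time_s: 21.08
tcp_pos: [0.5625, 0.0802, 0.0941]
eef_rot: [180.0, -0.0, 169.6]
contact_force: [-2.2, 3.3, 1.3]
gripper_width: 0.0215
gripper_force: 30.0
```

Emit:
send_rows([
  {"dp": [0, 0, 0.6], "roll": 0, "jaw": 0},
  {"dp": [0, 0, 1.2], "roll": 0, "jaw": 0},
  {"dp": [0, 0, 1.6], "roll": 0, "jaw": 0},
  {"dp": [0, 0, 1.6], "roll": 0, "jaw": 0},
])

```text
time_s: 21.58
tcp_pos: [0.5625, 0.0802, 0.0926]
eef_rot: [180.0, -0.0, 169.6]
contact_force: [-1.6, 2.3, 0.5]
gripper_width: 0.0222
gripper_force: 30.0
```

Emit:
send_rows([
  {"dp": [0, 0, 0.5], "roll": 0, "jaw": 0},
  {"dp": [0, 0, 1], "roll": 0, "jaw": 0},
  {"dp": [0, 0, 1.5], "roll": 0, "jaw": 0},
  {"dp": [0, 0, 1.5], "roll": 0, "jaw": 0},
])

```text
time_s: 22.08
tcp_pos: [0.5625, 0.0802, 0.0918]
eef_rot: [180.0, 0.0, 169.6]
contact_force: [-4.5, 3.1, 8.6]
gripper_width: 0.0218
gripper_force: 30.0
```

Seated at 0.0918, as the plate contact height predicted. Releasing and lifting.

Emit:
send_rows([
  {"dp": [0, 0, -0.6], "roll": 0, "jaw": 0},
  {"dp": [0, 0, -0.6], "roll": 0, "jaw": 40},
  {"dp": [0, 0, -0.6], "roll": 0, "jaw": 40},
  {"dp": [0, 0, -0.6], "roll": 0, "jaw": 40},
  {"dp": [0, 0, -0.6], "roll": 0, "jaw": 40},
])

```text
time_s: 22.7
tcp_pos: [0.5626, 0.0801, 0.0916]
eef_rot: [-180.0, -0.0, 169.6]
contact_force: [-0.6, -0.3, -0.3]
gripper_width: 0.0351
gripper_force: 0.0
```

Emit:
send_rows([
  {"dp": [0, 0, -5], "roll": 0, "jaw": 40},
  {"dp": [0, 0, -25], "roll": 0, "jaw": 40},
  {"dp": [0, 0, -60], "roll": 0, "jaw": 40},
  {"dp": [0, 0, -90], "roll": 0, "jaw": 40},
  {"dp": [0, 0, -90], "roll": 0, "jaw": 40},
])

```text
time_s: 23.32
tcp_pos: [0.564, 0.0807, 0.1848]
eef_rot: [179.8, 0.3, 169.6]
contact_force: [0.2, 0.9, 0.1]
gripper_width: 0.0352
gripper_force: 0.0
```

```bash
python3 - <<'E'
from h import *
import pickle
cs={n:cap(n) for n in('wrist','top','scene')};pickle.dump(cs,open('c6.pkl','wb'))
s=r.get_state();print(s['tcp_pos'],s['contact_force'],s['gripper_width'])
w=cs['wrist']['image'][100:320,80:400];b=cs['scene']['image'][170:270,190:310]
o=np.zeros((440,800,3),np.uint8);o[:275,:400]=cv2.resize(w,(400,275));o[:333,400:]=cv2.resize(b,(400,333),interpolation=2)
print(proj(cs['wrist'],[[.5625,.0802,.106]]))
# knob in top image: pale disc on lid
im=cs['top']['image'];h=cv2.cvtColor(im,cv2.COLOR_BGR2HSV)
# predicted knob from yaw -34
a=np.radians(-34-90)
for z in(.106,):
    k=np.array([.5625+.15*np.cos(a),.0802+.15*np.sin(a),z]);print('pred knob',k,proj(cs['top'],[k]),proj(cs['wrist'],[k]))
u,v=proj(cs['top'],[k])[0].astype(int)
t=im[v-14:v+14,u-14:u+14];cv2.imwrite('pics/k.png',t)
o[334:440,400:506]=cv2.resize(t,(106,106),interpolation=2);print(u,v)
cv2.imwrite('pics/c6.png',o)
E
```

```text
[0.56207312 0.08006447 0.18131263] [-0.2697736   0.03448693 -0.05810237] 0.035033087361827774
[[277.12518911 224.50589172]]
pred knob [ 0.47862106 -0.04415564  0.106     ] [[301.20545469 257.26829335]] [[ 77.18158089 142.79196993]]
301 257
```

View pics/c6.png

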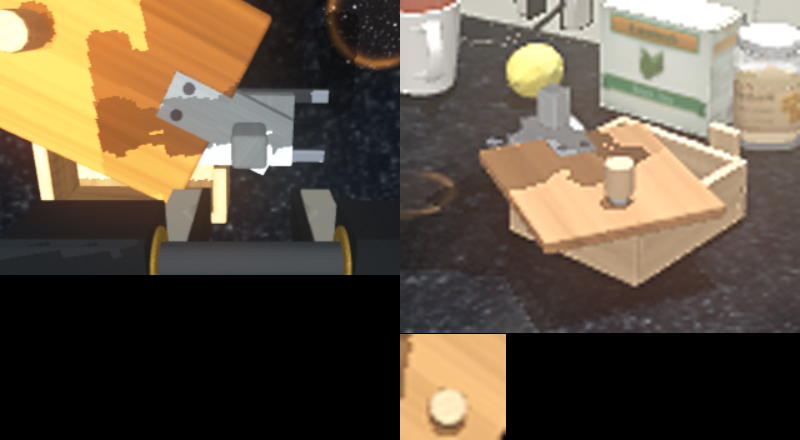

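The wrist view shows the pin head on the ear, standing upright, with the lid still open. The knob is at about (90,126) in the wrist image and (299,262) in the top image.

```bash
python3 - <<'E'
from h import *
import pickle
cs=pickle.load(open('c6.pkl','rb'))
H=np.array([.5625,.0802])
for n,u,v in(('wrist',90,125.6),('top',299.4,262.5)):
    k=cast(cs[n],u,v,.106);d=H-k[:2];print(n,k,np.linalg.norm(d),np.degrees(np.arctan2(d[1],d[0]))-90)
h=cast(cs['top'],244.4,227.8,.072);print(h)
go([.478,-.044,.18],146)
E
```

```text
wrist [ 0.46935051 -0.03137154  0.106     ] 0.14534453749078166 -39.85802398586409
top [ 0.46616838 -0.03922485  0.106     ] 0.1534342722648972 -38.89067438702194
[0.5623717 0.0946371 0.072    ]
t 23.48 dp [  60.2 -137.3    1.4] roll 0.411 rows 2.4
```

Emit:
send_rows([
  {"dp": [18, -33, 0], "roll": 0.1, "jaw": 55},
  {"dp": [36, -66, 0], "roll": 0.2, "jaw": 55},
  {"dp": [54, -99, 0], "roll": 0.35, "jaw": 55},
  {"dp": [72, -131, 0], "roll": 0.5, "jaw": 55},
  {"dp": [72, -131, 0], "roll": 0.5, "jaw": 55},
])

```text
time_s: 24.1
tcp_pos: [0.4658, -0.0372, 0.181]
eef_rot: [-179.9, -0.1, 140.7]
contact_force: [0.9, 1.0, 0.4]
gripper_width: 0.048
gripper_force: 0.0
```

Emit:
send_rows([
  {"dp": [0, 0, 0], "roll": 0, "jaw": 55},
  {"dp": [0, 0, 0], "roll": 0, "jaw": 55},
  {"dp": [0, 0, 0], "roll": 0, "jaw": 55},
])

```text
time_s: 24.48
tcp_pos: [0.4683, -0.0352, 0.1814]
eef_rot: [-180.0, -0.0, 141.0]
contact_force: [-0.9, 0.7, 0.0]
gripper_width: 0.0484
gripper_force: 0.0
```

```bash
python3 - <<'E'
from h import *
import pickle
c=cap('wrist');pickle.dump(c,open('c7.pkl','wb'));s=r.get_state();print(s['tcp_pos'],s['eef_rot'])
print(proj(c,[[.4675,-.0359,.106]]))
h=cv2.cvtColor(c['image'],cv2.COLOR_BGR2HSV)
u,v=proj(c,[[.4675,-.0359,.106]])[0].astype(int)
for y in range(v-24,v+28,4): print(y,[tuple(int(q) for q in h[y,x]) [1] for x in range(u-32,u+34,4)])
go([.4675,-.0359,.095],141)
E
```

```text
[ 0.46821618 -0.03522696  0.18143918] [-1.79974429e+02 -1.75359298e-02  1.40956843e+02]
[[277.44012949 228.89832286]]
204 [178, 178, 177, 178, 178, 175, 176, 179, 169, 172, 181, 154, 179, 177, 178, 178, 179]
208 [179, 174, 176, 176, 176, 177, 148, 135, 137, 135, 138, 175, 179, 177, 178, 179, 178]
212 [176, 178, 180, 178, 175, 160, 138, 135, 136, 135, 138, 140, 179, 179, 181, 181, 181]
216 [178, 179, 178, 176, 181, 139, 137, 125, 129, 129, 132, 139, 179, 179, 179, 182, 179]
220 [179, 178, 179, 180, 182, 137, 127, 130, 130, 130, 129, 134, 162, 183, 183, 182, 183]
224 [178, 179, 177, 177, 179, 131, 129, 129, 130, 129, 132, 130, 155, 179, 181, 179, 181]
228 [147, 146, 146, 147, 147, 129, 131, 132, 132, 132, 130, 128, 144, 180, 181, 179, 180]
232 [141, 142, 140, 139, 139, 131, 131, 132, 131, 131, 131, 132, 177, 180, 178, 179, 178]
236 [136, 137, 138, 138, 137, 142, 132, 130, 134, 132, 96, 64, 140, 139, 139, 139, 139]
240 [141, 138, 140, 139, 140, 140, 143, 137, 133, 129, 144, 141, 140, 139, 138, 139, 139]
244 [137, 135, 141, 139, 140, 138, 139, 139, 139, 141, 139, 140, 139, 143, 143, 143, 143]
248 [143, 143, 142, 143, 142, 142, 142, 143, 142, 140, 141, 142, 143, 142, 142, 142, 141]
252 [143, 143, 143, 144, 142, 142, 142, 142, 143, 143, 143, 142, 142, 143, 143, 144, 141]
t 24.52 dp [ 0.1 -0.9 86.4] roll -0.001 rows 1.4
```

Emit:
send_rows([
  {"dp": [0, -1, 30], "roll": 0, "jaw": 55},
  {"dp": [0, -1, 55], "roll": 0, "jaw": 55},
  {"dp": [0, -1, 75], "roll": 0, "jaw": 55},
  {"dp": [0, -1, 85], "roll": 0, "jaw": 55},
  {"dp": [0, -1, 86], "roll": 0, "jaw": 55},
])

```text
time_s: 25.15
tcp_pos: [0.4673, -0.0364, 0.0953]
eef_rot: [-179.9, -0.0, 140.9]
contact_force: [0.7, -0.4, 0.4]
gripper_width: 0.0485
gripper_force: 0.0
```

Emit:
send_rows([
  {"dp": [0, 0, 0], "roll": 0, "jaw": 40},
  {"dp": [0, 0, 0], "roll": 0, "jaw": 20},
  {"dp": [0, 0, 0], "roll": 0, "jaw": 10},
  {"dp": [0, 0, 0], "roll": 0, "jaw": 10},
], newtons=12)

```text
time_s: 25.65
tcp_pos: [0.4676, -0.0364, 0.0962]
eef_rot: [180.0, 0.0, 140.9]
contact_force: [-1.9, -0.2, 4.7]
gripper_width: 0.0237
gripper_force: 12.0
```

Emit:
send_rows([
  {"dp": [-3, 0, 0], "roll": -0.02, "jaw": 10},
  {"dp": [-6, 0.1, 0], "roll": -0.04, "jaw": 10},
  {"dp": [-9, 0.3, 0], "roll": -0.06, "jaw": 10},
  {"dp": [-12, 0.5, 0], "roll": -0.08, "jaw": 10},
  {"dp": [-15, 0.75, 0], "roll": -0.1, "jaw": 10},
])

```text
time_s: 26.28
tcp_pos: [0.4789, -0.045, 0.0962]
eef_rot: [-180.0, -0.1, 146.7]
contact_force: [-5.5, 4.2, 9.1]
gripper_width: 0.0235
gripper_force: 12.0
```

Emit:
send_rows([
  {"dp": [-3, 0, 0], "roll": -0.02, "jaw": 10},
  {"dp": [-6, 0.1, 0], "roll": -0.04, "jaw": 10},
  {"dp": [-9, 0.3, 0], "roll": -0.06, "jaw": 10},
  {"dp": [-12, 0.5, 0], "roll": -0.08, "jaw": 10},
  {"dp": [-15, 0.75, 0], "roll": -0.1, "jaw": 10},
])

```text
time_s: 26.9
tcp_pos: [0.4917, -0.0527, 0.0962]
eef_rot: [-180.0, -0.1, 152.4]
contact_force: [-7.0, 5.1, 10.4]
gripper_width: 0.0237
gripper_force: 12.0
```

Emit:
send_rows([
  {"dp": [-3, 0, -0.3], "roll": -0.02, "jaw": 10},
  {"dp": [-6, 0.1, -0.6], "roll": -0.04, "jaw": 10},
  {"dp": [-9, 0.3, -0.8], "roll": -0.06, "jaw": 10},
  {"dp": [-12, 0.5, -0.8], "roll": -0.08, "jaw": 10},
  {"dp": [-15, 0.75, -0.8], "roll": -0.1, "jaw": 10},
])

```text
time_s: 27.52
tcp_pos: [0.5063, -0.0593, 0.0963]
eef_rot: [-180.0, -0.0, 158.2]
contact_force: [0.4, -0.0, -3.1]
gripper_width: 0.0236
gripper_force: 12.0
```

Emit:
send_rows([
  {"dp": [-3, 0, 0], "roll": -0.02, "jaw": 10},
  {"dp": [-6, 0.1, 0], "roll": -0.04, "jaw": 10},
  {"dp": [-9, 0.3, 0], "roll": -0.06, "jaw": 10},
  {"dp": [-12, 0.5, 0], "roll": -0.08, "jaw": 10},
])

```text
time_s: 28.02
tcp_pos: [0.5176, -0.0633, 0.0965]
eef_rot: [180.0, -0.0, 162.8]
contact_force: [0.5, 0.7, -2.6]
gripper_width: 0.0238
gripper_force: 12.0
```

Emit:
send_rows([
  {"dp": [-2.2, 0, 0.2], "roll": -0.015, "jaw": 10},
  {"dp": [-4.5, 0.1, 0.3], "roll": -0.03, "jaw": 10},
  {"dp": [-6.7, 0.2, 0.3], "roll": -0.045, "jaw": 10},
  {"dp": [-9, 0.3, 0.3], "roll": -0.06, "jaw": 10},
  {"dp": [-11.2, 0.4, 0.3], "roll": -0.075, "jaw": 10},
])

```text
time_s: 28.65
tcp_pos: [0.5282, -0.0662, 0.0962]
eef_rot: [-180.0, -0.0, 167.0]
contact_force: [-1.3, 0.2, -1.9]
gripper_width: 0.0235
gripper_force: 12.0
```

Emit:
send_rows([
  {"dp": [-1.5, 0, 0], "roll": -0.01, "jaw": 10},
  {"dp": [-3, 0, 0], "roll": -0.02, "jaw": 10},
  {"dp": [-4, 0.1, 0], "roll": -0.03, "jaw": 10},
])

```text
time_s: 29.02
tcp_pos: [0.5314, -0.067, 0.0962]
eef_rot: [-180.0, -0.1, 168.7]
contact_force: [-6.1, 2.4, 5.0]
gripper_width: 0.0235
gripper_force: 12.0
```

Emit:
send_rows([
  {"dp": [-1, 0, 0], "roll": -0.005, "jaw": 10},
  {"dp": [-2, 0, 0], "roll": -0.01, "jaw": 10},
  {"dp": [-2, 0, 0], "roll": -0.01, "jaw": 10},
])

```text
time_s: 29.4
tcp_pos: [0.5317, -0.0671, 0.0961]
eef_rot: [-180.0, -0.2, 169.3]
contact_force: [-11.0, 6.3, 9.8]
gripper_width: 0.0237
gripper_force: 12.0
```

It's against the stop: 2 mm commanded gave 0.3 mm of motion and the force rose to 12 N. Easing off, releasing and lifting clear.

Emit:
send_rows([
  {"dp": [1.2, 0, 0], "roll": 0, "jaw": 10},
  {"dp": [1.2, 0, 0], "roll": 0, "jaw": 55},
  {"dp": [1.2, 0, 0], "roll": 0, "jaw": 55},
  {"dp": [1.2, 0, 0], "roll": 0, "jaw": 55},
])

```text
time_s: 29.9
tcp_pos: [0.5333, -0.0671, 0.0963]
eef_rot: [180.0, 0.0, 169.3]
contact_force: [0.6, 0.5, 0.5]
gripper_width: 0.046
gripper_force: 0.0
```

Emit:
send_rows([
  {"dp": [1.2, 0, -15], "roll": 0, "jaw": 55},
  {"dp": [1.2, 0, -50], "roll": 0, "jaw": 55},
  {"dp": [1.2, 0, -95], "roll": 0, "jaw": 55},
  {"dp": [1.2, 0, -110], "roll": 0, "jaw": 55},
  {"dp": [1.2, 0, -110], "roll": 0, "jaw": 55},
])

```text
time_s: 30.52
tcp_pos: [0.5323, -0.0667, 0.2079]
eef_rot: [179.9, 0.2, 169.3]
contact_force: [-0.1, 0.2, -1.7]
gripper_width: 0.0485
gripper_force: 0.0
```

Emit:
send_rows([
  {"dp": [-60, 0, 0], "roll": 0, "jaw": 55},
  {"dp": [-60, 0, 0], "roll": 0, "jaw": 55},
  {"dp": [-60, 0, 0], "roll": 0, "jaw": 55},
  {"dp": [-60, 0, 0], "roll": 0, "jaw": 55},
])

```text
time_s: 31.02
tcp_pos: [0.5897, -0.078, 0.2058]
eef_rot: [-180.0, -0.1, 169.3]
contact_force: [0.4, -0.5, 0.7]
gripper_width: 0.0482
gripper_force: 0.0
```

```bash
python3 - <<'E'
from h import *
import pickle
c=cap('wrist');pickle.dump(c,open('c8.pkl','wb'));s=r.get_state();print(s['tcp_pos'],s['time_s'],s['contact_force'])
h=cv2.cvtColor(c['image'],cv2.COLOR_BGR2HSV);im=c['image']
by=np.radians(-10.8);ex=np.array([np.cos(by),np.sin(by)]);ey=np.array([-ex[1],ex[0]])
H=np.array([.5625,.0802]);o=H-.0865*ey
P=lambda x,y,z:[*(o+x*ex*1e-3+y*ey*1e-3),z]
# scan across the +x side at several box y: colour profile in box x
for y in(-60,-40,-20,20,40):
    xs=np.arange(50,92,2);q=proj(c,[P(x,y,.072) for x in xs]).round().astype(int)
    print(y,[int(im[v,u].mean()) if 0<=v<420 and 0<=u<560 else -1 for u,v in q],q[0],q[-1])
t=cap('top');pickle.dump(t,open('c8t.pkl','wb'))
k=proj(t,[P(0,-63.5,.106)])[0];print('knob pred',k)
g=cv2.cvtColor(t['image'],cv2.COLOR_BGR2HSV)
u,v=k.astype(int)
for yy in range(v-8,v+9,2): print([int(g[yy,x,1]) for x in range(u-10,u+11,2)])
E
```

```text
[ 0.5898557  -0.07796245  0.20619248] 31.075 [-0.43349417 -0.09860017  0.20619015]
-60 [121, 121, 121, 140, 191, 193, 194, 192, 195, 198, 187, 54, 54, 59, 63, 69, 68, 68, 62, 53, 50] [283 199] [283 240]
-40 [122, 124, 124, 118, 114, 116, 120, 180, 198, 198, 188, 129, 137, 229, 245, 248, 248, 209, 79, 67, 59] [305 199] [304 240]
-20 [124, 125, 124, 119, 114, 117, 118, 192, 196, 199, 188, 65, 62, 68, 84, 66, 70, 66, 61, 69, 63] [327 199] [325 240]
20 [129, 128, 126, 121, 118, 119, 143, 195, 200, 201, 190, 71, 61, 56, 58, 54, 54, 53, 55, 57, 59] [371 199] [367 240]
40 [202, 200, 200, 195, 192, 193, 196, 195, 202, 202, 192, 57, 54, 55, 57, 61, 86, 82, 60, 59, 54] [393 199] [388 240]
knob pred [309.55857803 234.11953525]
[137, 139, 136, 137, 139, 136, 134, 136, 138, 142, 141]
[138, 132, 134, 137, 136, 135, 134, 134, 133, 134, 134]
[134, 136, 135, 136, 139, 134, 128, 134, 134, 133, 138]
[136, 136, 135, 139, 97, 83, 84, 82, 137, 137, 136]
[138, 136, 137, 140, 80, 84, 85, 86, 107, 135, 136]
[137, 137, 136, 132, 82, 83, 84, 83, 101, 138, 135]
[139, 135, 133, 133, 89, 85, 82, 84, 137, 136, 136]
[135, 136, 136, 136, 122, 95, 95, 123, 139, 138, 134]
[138, 139, 136, 136, 136, 137, 137, 135, 133, 136, 136]
```

```bash
python3 -c "
from plant import r
print(r.close_job())"
```

```text
the job is handed in; nothing more can be done
None
```

The hinge pin is through the ear and the plate with its head on the ear, the lid was then swung shut against its stop, and the job was handed in at about 31 s; the contact forces read stayed under about 15 N, no bystander was touched, and the verdict was not shown.

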